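Release a child-safety drawer catch and draw the drawer out

ROBOT

A 6-joint arm with a two-finger parallel gripper is mounted at the origin on the work surface. World frame = base frame: x ahead of the robot, y to its left, z up, the work surface at z = 0. Lengths are in m, angles in rad, forces in N, time in s.
With the tool pointing down it reaches from about 0.3 to 0.875 m from the base axis. Payload 6.4 kg.
Tool frame: the origin (TCP) lies midway between the tips of the shut fingers; the grasp point (between the pads) lies 19 mm behind it; x points along the fingers, y is the direction in which the jaws open and shut, and the axes are right-handed (so a half turn about x gives the same grasp; the last joint's range is limited). The gripper opens to 85 mm and grips with 20 to 120 N. Pads are 22 mm wide; open, the fingers measure 114 mm over their backs; the gripper's body (76 mm by 85 mm) begins 54 mm behind the grasp point. The pads swing forward as they close: fully open they stand 13 mm farther back than shut.
Start: joints at [1.063, 0.181, 1.607, -0, 1.354, -0.206], TCP at [0.171, 0.549, 0.231] pointing down, gripper open.
Joint ranges: [-2.99, 2.99], [-0.89, 2.07], [0.3, 2.58], [-1.14, 4.28], [0, 2.63], [-3.12, 3.12]. Speed limits (rad/s): [2.57, 2.57, 3.01, 3.14, 3.14, 3.14].

INTERFACE

Orientations are given as a unit quaternion [w, x, y, z].
In Python, from bench import ctrl gives the robot as it stands.
- The arm moves only by the tool step_arm, never from a script. Its argument "motion" is a list of rows, each a list of 7 numbers: the shift along the tool's x, y, z in mm, then the turn, a rotation vector about the tool's x, y, z in degrees, then the closure in counts, from 0 (fully open) to 255 (shut). In form: [[tx, ty, tz, rx, ry, rz, hand], ...]. A call has 1 to 10 rows; each row is the pose to reach, as a shift and turn from the pose commanded when the call began, along the tool's axes at that moment; what a row does not reach only later rows make up. A row lasts 1/8 s, in which the tool goes at most 62.5 mm and 10.7 degrees, less where a joint would pass 70% of its speed; a pose out of reach is approached as far as the arm can. A call with a gripper value outside its range is refused whole. The fingers move at their own pace and stop on an object; the grip force is fixed at half the most. Time passes only in rows, so rows that repeat a pose let the fingers close. It gives the time, the measured TCP pose, the force and the opening at its end, in the units of the state.
- ctrl.get_obs(): the state, without advancing time (a new reading comes with each control period).
- ctrl.camera(name): name is "scene" or "side" or "wrist"; returns (picture, depth): 420x560x3 uint8, red, green, blue; 420x560 float32, m along the optical axis (not along the pixel's ray), 0 where there is no reading.
- ctrl.camera_info(name): a dict with "fx", "fy", "cx", "cy" (pixels), "T" (4x4, takes a point from camera to world coordinates); the wrist camera has in their place "hand_eye" (4x4, takes a point from camera to tool coordinates, whose origin is the TCP and whose axes are the tool frame's). Camera axes: x right, y down, z forward; pixel columns grow to the right and rows downward; lengths in m; the calibration is good to about 2 mm. The wrist camera is an equidistant fisheye: a pixel r from the principal point sees the ray r / f radians off the axis. A picture is of the moment at which its call begins: read the wrist's pose just before it. camera_info takes no time and is no camera call.
- ctrl.hand_in(): hands the job in, once; it reports no verdict.
The state is a dict: "time_s": time; "q": joint angles; "dq": joint speeds; "joint_efforts": joint torques, N m; "eef_pos": TCP position; "eef_rot": TCP orientation; "wrist_force": force on the tool from outside, world axes, zero at the start; "torque": the same for the moment, N m; "opening": opening from 0.0 (shut) to 1.0 (fully open).
Only numpy, scipy, OpenCV 4.12 (cv2) and the standard library are available. Lean on these libraries where they do the work, as an engineer would, in place of code of your own. Each camera call takes 0.05 s, during which the arm holds its last target. There are 200 camera calls.

TASK

The top drawer of the little wooden chest stands ajar, held by the sprung child-safety catch behind its front. With a fingertip in the gap, press the catch's pad down and, keeping it down, draw the drawer past the rail and out to its stop, then take the finger away so that the catch springs up again. Work from behind the front only: do not take hold of the knob or pinch the front board, lift nothing out of the drawer, and leave the chest, the lower drawer and the things standing around where they are.

Things in the scene. Friction and masses are not known exactly. Their poses are not given: they have to be found in the camera images.
- chest: Loose wooden chest of two drawers, one above the other, on rubber feet: 240 deep (x) x 320 wide (y) x 168 mm high, 5 to 6.5 kg. Origin: centre of its underside; x points from front to back, z up. The carcass's front plane is x = -120 mm; drawers slide towards -x. A front rail under the top board, 12 mm thick (x -120 to -108 mm), lower edge 138 mm above the table, holds back the catch
- drawer (a joint): Opening of the top drawer in m: 0 shut, 0.038 to 0.047 at the start, 0.050 where the catch's barb is stopped by the rail, 0.150 at its hard stop, fully out. It slides along the chest's -x with 1.5 N of friction and stays where it is left. The gap between the back of the drawer's front board and the carcass is as wide as this value
- front_top (a point): Middle of the upper edge of the top drawer's front board (314 wide, 12 mm thick, upper edge 164 mm above the table). Moves with the drawer; the board's inner face lies 6 mm behind this point (towards the chest's +x), its outer face 6 mm before it. A wooden knob, 26 mm across, stands 26 mm out of the middle of the outer face
- pad_top (a point): Centre of the top of the catch's thumb pad: white plastic, 36 x 36 mm, at the middle of the drawer's width, close behind the front board (1 to 37 mm behind its inner face). At rest it is 148 mm above the table, 16 mm below the front's upper edge, 20 mm below the chest's top. Moves with the drawer; goes down when pressed. A strap leads from it back under the rail to the barb
- catch (a joint): How far the catch is pressed straight down, in m: 0 up at rest, 0.017 at its bottom stop. Its barb clears the rail from 0.0125 on. The spring pushes back with 4 N at the top of the travel, 9 N at the bottom. The barb and its sloped back are past the rail when the drawer is open 0.085; till then the rail may keep it down, after that it springs up when let go
- rail_low (a point): Middle of the lower edge of the chest's front rail, centre of its 12 mm thickness: 138 mm above the table, at chest x = -114 mm
- lower_drawer (a joint): Opening of the lower drawer in m: 0 shut. To be left shut
- drawer_face: The outer facing of the top drawer's front board with the wooden knob, which must not be pinched or gripped; its origin is the chest's origin moved out with the drawer
- jar_a: Bystander in the top drawer: small clear jar with a white cap, 34 mm across, 30 mm high; origin at the centre of its underside, on the drawer's floor 100 mm above the table. Rides along in the drawer
- jar_b: Bystander in the top drawer, the same kind of jar as jar_a
- magnet: Bystander in the top drawer: dark steel bar 70 x 18 x 12 mm lying flat; origin at the centre of its underside, long along its x
- dish: Bystander on the middle of the chest's top: white bowl, 84 mm across, 22 mm high; origin at the centre of its underside
- flask: Bystander on the table well to the left of the chest, seen from the robot: conical glass flask, 80 mm across, 126 mm high; origin at the centre of its underside
- beaker: Bystander on the table well to the right of the chest, seen from the robot: glass beaker, 68 mm across, 92 mm high; origin at the centre of its underside
- cup: Bystander on the table beside the chest's front, right next to the drawer's way: blue plastic tumbler, 80 mm across, 114 mm high; origin at the centre of its underside
- squeeze_bottle: Bystander on the table beside the chest's front, on the other side of the drawer's way: white squeeze bottle, 54 mm across, 138 mm high; origin at the centre of its underside

How it is judged:
On the way, in this order (a step that is already met when the one before it is completed fails the run):
1. the catch is pressed down far enough to clear the rail, the drawer still behind it (value of joint catch above 0.0115 m and value of joint drawer below 0.06 m), for 0.05 s.
2. with the catch down the drawer is drawn until the barb has passed the rail (value of joint drawer above 0.085 m), for 0.05 s.
At the end, for the whole second after the job is handed in: The top drawer is out to its stop (opened more than 138 mm of 150) and at rest, its catch has sprung up (within 3 mm), the lower drawer is shut (within 10 mm), the chest stands where it stood (within 20 mm) and the jars and the steel bar are still on the drawer's floor (value of joint drawer above 0.138 m and not (velocity of joint drawer above 0.01 m/s) and velocity of joint drawer above -0.01 m/s and value of joint catch below 0.003 m and value of joint lower_drawer below 0.01 m and distance of chest from where it was at the start of the episode below 0.02 m and angle between chest's own z axis and vertical below 0.03 rad and z of jar_a in the frame of chest between 0.094 and 0.118 m and z of jar_b in the frame of chest between 0.094 and 0.118 m and z of magnet in the frame of chest between 0.094 and 0.118 m); the robot touches nothing.
It fails at once if the fingers pinch or pull the drawer by its knob or outer face (more than 2 N on them) (contact force between the fingers and drawer_face above 2 N).
It fails at once if the chest is shoved more than 20 mm, lifted or tipped (distance of chest from where it was at the start of the episode above 0.02 m or angle between chest's own z axis and vertical above 0.06 rad).
It fails at once if something is lifted out of the drawer (more than 18 mm off its floor) (z of any of jar_a, jar_b, magnet in the frame of chest above 0.118 m).
It fails at once if the lower drawer is pulled open more than 10 mm (value of joint lower_drawer above 0.01 m).
It fails at once if a thing standing around is moved more than 25 mm or tipped (distance of any of dish, flask, beaker, cup, squeeze_bottle from where it was at the start of the episode above 0.025 m or angle between any of dish, flask, beaker, cup, squeeze_bottle's own z axis and vertical above 0.5 rad).
It also fails if it takes over 40 s, if anything falls off the work surface, if the arm or the gripper's body presses on something with over 40 N, if the wrist force passes 120 N, or if a joint passes its speed limit or range.

## Working session

There is one attempt and no reset: what is moved stays moved. The work goes in short steps, Python scripts to look and compute and a tool call to move; the robot and the scene stay as the last step left them, time stands still between calls to the robot, and variables do not carry over. Pictures are saved under pics/ and viewed, about 8 in all and at most 12, crops included, and the job is handed in when it is done.

Besides the shell and the picture viewer there is one more tool, called after "Call:" as name(argument=value, ...) on one line, values as JSON. step_arm: Moves the arm, as the interface text tells. Its arguments: {"type":"object","properties":{"motion":{"type":"array","items":{"type":"array","items":{"type":"number"}}}},"required":["motion"]}

```bash
mkdir -p pics; ls; cat > h.py <<'E'
import numpy as np, cv2
from bench import ctrl
def snap(n):
    p,d=ctrl.camera(n); np.savez(f'pics/{n}.npz',p=p,d=d); return p,d
def world(n,u,v,d):
    i=ctrl.camera_info(n); z=d[int(v),int(u)]
    return (i['T']@[(u-i['cx'])/i['fx']*z,(v-i['cy'])/i['fy']*z,z,1])[:3]
E
python3 - <<'E'
from h import *
for n in('scene','side'):
    p,d=snap(n); cv2.imwrite(f'pics/{n}1.png',cv2.resize(p[:,:,::-1],(784,588)))
    print(n,ctrl.camera_info(n)['T'].round(3).tolist())
o=ctrl.get_obs();print(o['time_s'],o['eef_pos'],o['eef_rot'])
E
```

```text
pics
scene [[0.131, 0.94, -0.314, 1.109], [0.991, -0.126, 0.037, -0.044], [-0.004, -0.316, -0.949, 1.626], [0.0, 0.0, 0.0, 1.0]]
side [[1.0, 0.013, -0.013, 0.621], [0.016, -0.948, 0.318, -0.473], [-0.008, -0.318, -0.948, 1.505], [0.0, 0.0, 0.0, 1.0]]
0.1 [0.17063984 0.54858055 0.23048971] [ 0.69886807  0.10577911  0.69927385 -0.1068189 ]
```

View pics/scene1.png

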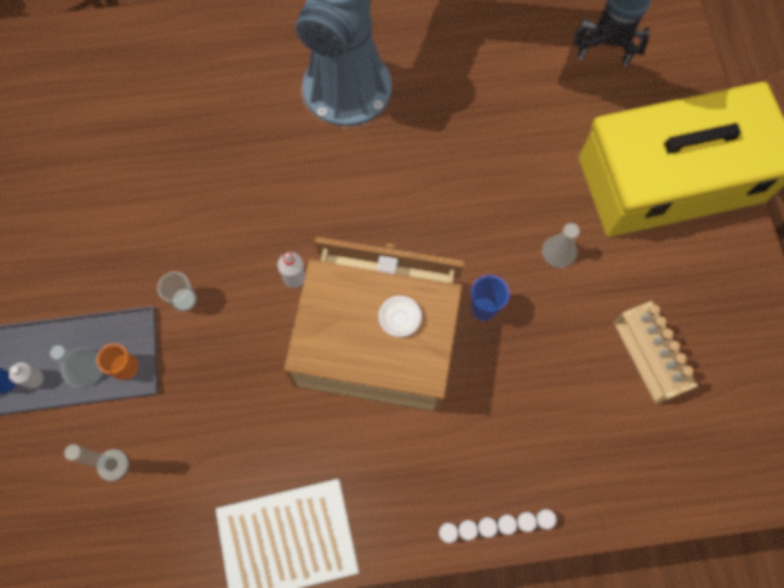

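View pics/side1.png

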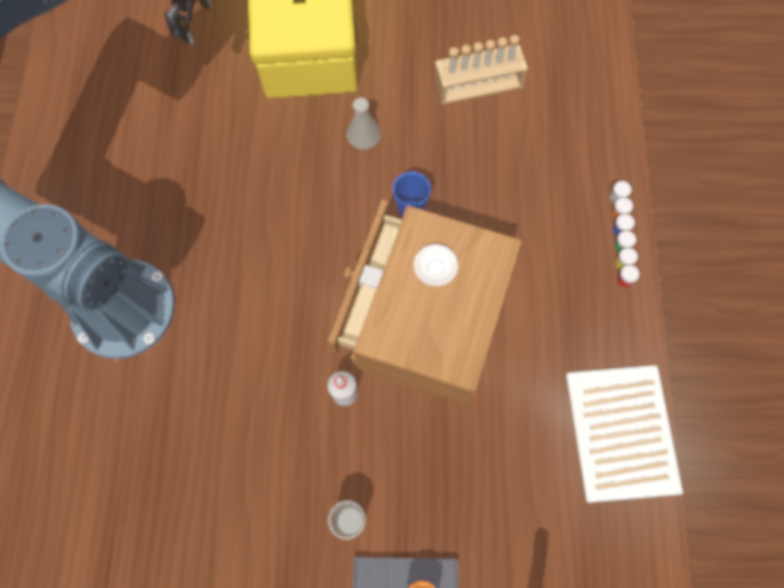

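The side view shows the drawer front running from about (385,202) to (332,343), the white pad at (371,276), and the cup and bottle at its ends. I'll fit the top board, front board and pad from the depth images.

```bash
cat > m.py <<'E'
from h import *
def cloud(n):
    f=np.load(f'pics/{n}.npz');p,d=f['p'],f['d'];i=ctrl.camera_info(n)
    v,u=np.mgrid[:420,:560]
    P=np.stack([(u-i['cx'])/i['fx']*d,(v-i['cy'])/i['fy']*d,d],-1)@i['T'][:3,:3].T+i['T'][:3,3]
    return p.astype(int),P
E
python3 - <<'E'
from m import *
for n,r in(('scene',(310,525,270,360)),('side',(325,525,195,395))):
    p,P=cloud(n); s=560/784
    m=np.zeros(P.shape[:2],bool); a=[int(x*s) for x in r]; m[a[2]:a[3]+20,a[0]:a[1]]=1
    m=(m if n=='side' else m)
    Z=P[...,2]; hist=np.histogram(Z[m],bins=np.arange(.1,.2,.004)); print(n,hist[0].tolist())
    top=(abs(Z-.168)<.006)&(P[...,0]>.3)&(P[...,0]<.9)&(abs(P[...,1])<.3)
    k,l,st,c=cv2.connectedComponentsWithStats(top.astype('uint8'),connectivity=4)
    for j in 1+np.argsort(-st[1:,4])[:3]:
        q=P[l==j]; R=cv2.minAreaRect((q[:,:2]*1000).astype('float32'))
        print(st[j].tolist(),q[:,2].mean().round(4),R,cv2.boxPoints(R).round().tolist())
    w=(p.min(-1)>140)&(abs(Z-.148)<.012)&(np.ptp(p,-1)<40)&(P[...,0]>.35)&(P[...,0]<.7)&(abs(P[...,1])<.12)
    k,l,st,c=cv2.connectedComponentsWithStats(w.astype('uint8'))
    for j in range(1,k):
        if st[j,4]>20:
            q=P[l==j];print('pad?',(c[j]/s).round(),st[j].tolist(),q.mean(0).round(4),cv2.minAreaRect((q[:,:2]*1000).astype('float32')))
E
```

```text
scene [118, 77, 65, 83, 50, 19, 22, 24, 26, 11, 21, 27, 28, 19, 29, 361, 2201, 3433, 1448, 263, 138, 121, 109, 58]
[203, 185, 126, 100, 7848] 0.1689 ((676.9177856445312, -17.007125854492188), (320.89678955078125, 242.56959533691406), 72.29305267333984) [[513.0, -133.0], [744.0, -207.0], [841.0, 99.0], [610.0, 173.0]]
[243, 172, 88, 19, 317] 0.1662 ((527.92822265625, 59.24010467529297), (259.05120849609375, 16.51613426208496), 72.33546447753906) [[481.0, -62.0], [496.0, -67.0], [575.0, 180.0], [559.0, 185.0]]
[225, 170, 16, 6, 51] 0.166 ((479.10382080078125, -92.83966827392578), (46.046669006347656, 16.127031326293945), 71.67613983154297) [[464.0, -112.0], [480.0, -117.0], [494.0, -74.0], [479.0, -68.0]]
pad? [386. 264.] [270, 183, 14, 12, 129] [0.54   0.0282 0.1492] ((539.27001953125, 27.963951110839844), (35.7927131652832, 36.48695755004883), 70.80047607421875)
side [284, 99, 80, 81, 82, 69, 83, 104, 91, 77, 80, 147, 104, 70, 259, 1865, 4872, 2570, 374, 157, 123, 124, 83, 7]
[253, 147, 120, 133, 8657] 0.1668 ((677.3784790039062, -18.2120361328125), (322.58636474609375, 239.96400451660156), 72.19237518310547) [[514.0, -135.0], [742.0, -208.0], [841.0, 99.0], [612.0, 172.0]]
[304, 184, 14, 13, 100] 0.1708 ((668.4683837890625, 36.77075958251953), (35.759498596191406, 35.82651138305664), 86.50735473632812) [[649.0, 20.0], [685.0, 18.0], [687.0, 54.0], [652.0, 56.0]]
[243, 214, 7, 11, 36] 0.1649 ((493.490478515625, -46.47565460205078), (31.044540405273438, 11.221205711364746), 70.34990692138672) [[483.0, -59.0], [494.0, -63.0], [504.0, -34.0], [493.0, -30.0]]
pad? [370. 276.] [257, 190, 16, 16, 177] [0.5419 0.0242 0.1465] ((542.0524291992188, 24.710132598876953), (37.66548538208008, 37.853477478027344), 72.56599426269531)
```

```bash
cat > go.py <<'E'
from m import *
from scipy.spatial.transform import Rotation as R
C=np.array([.6771,-.0176]); a=np.radians(-17.76); ex=np.array([np.cos(a),np.sin(a)]); ey=np.array([-ex[1],ex[0]])
def goal(cx,cy,z,ysgn):
    "tool-frame shift mm and rotvec deg to chest x,y (m), world z"
    o=ctrl.get_obs(); q=o['eef_rot']; A=R.from_quat(np.r_[q[1:],q[0]])
    t=np.r_[C+cx*ex+cy*ey,z]; X=np.r_[0,0,-1.]; Y=ysgn*np.r_[ey,0]
    B=R.from_matrix(np.c_[X,Y,np.cross(X,Y)])
    return t.round(4),(A.inv().apply(t-o['eef_pos'])*1000).round(1),(A.inv()*B).as_rotvec(degrees=True).round(2)
def state():
    o=ctrl.get_obs(); p=o['eef_pos']; d=p[:2]-C
    q=o['eef_rot']; print('t',o['time_s'],'chest xy mm',(d@ex*1e3).round(1),(d@ey*1e3).round(1),'z',(p[2]*1e3).round(1),'F',np.round(o['wrist_force'],1),'open',o['opening'])
    print(R.from_quat(np.r_[q[1:],q[0]]).as_matrix().round(3).tolist())
E
python3 - <<'E'
from go import *
state()
for s in(1,-1): print(goal(-.141,0,.25,s))
p,P=cloud('scene'); y=(p[...,0]>150)&(p[...,1]>130)&(p[...,2]<70); q=P[y]; print(np.percentile(q,[1,99],axis=0))
E
```

```text
t 0.1 chest xy mm -655.0 384.7 z 230.5 F [-0.2 -0.8  0.3] open 0.997110306072474
[[-0.001, 0.297, 0.955], [-0.001, 0.955, -0.297], [-1.0, -0.002, -0.0]]
(array([0.5428, 0.0254, 0.25  ]), array([ -19.1, -388.9,  510.9]), array([ 0.47, -0.02,  0.09]))
(array([0.5428, 0.0254, 0.25  ]), array([ -19.1, -388.9,  510.9]), array([-1.7953e+02, -1.4000e-01, -3.0000e-02]))
[[0.23996824 0.52788856 0.02582604]
 [0.485283   0.92504259 0.18874719]]
```

Call:
step_arm(motion=[[-50, 0, 0, 0, 0, 0, 255], [-80, -50, 10, 0, 0, 0, 255], [-80, -95, 55, 0, 0, 0, 255], [-80, -140, 100, 0, 0, 0, 255], [-80, -180, 145, 0, 0, 0, 255], [-80, -220, 190, 0, 0, 0, 255], [-80, -255, 240, 0, 0, 0, 255], [-80, -290, 290, 0, 0, 0, 255], [-80, -325, 340, 0, 0, 0, 255], [-80, -355, 390, 0, 0, 0, 255]])

```text
time_s: 1.35
eef_pos: [0.4385, 0.0922, 0.3112]
eef_rot: [0.699, 0.107, 0.699, -0.107]
wrist_force: [0.4, 1.2, 0.2]
opening: -0.001
```

```bash
python3 -c "
from go import *
state();print(goal(-.141,0,.20,1))"
```

```text
t 1.35 chest xy mm -260.7 31.8 z 311.2 F [0.4 1.2 0.2] open -0.00062225039034215
[[0.0, 0.298, 0.955], [0.0, 0.955, -0.298], [-1.0, 0.0, 0.0]]
(array([0.5428, 0.0254, 0.2   ]), array([111.3, -32.7, 119.4]), array([ 0.42,  0.01, -0.01]))
```

Call:
step_arm(motion=[[0, -15, 50, 0, 0, 0, 255], [20, -30, 100, 0, 0, 0, 255], [60, -33, 119, 0.4, 0, 0, 255], [90, -33, 120, 0.4, 0, 0, 255], [111, -33, 120, 0.4, 0, 0, 255], [111, -33, 120, 0.4, 0, 0, 255]])

```text
time_s: 2.1
eef_pos: [0.5409, 0.0271, 0.198]
eef_rot: [0.697, 0.109, 0.7, -0.109]
wrist_force: [0.3, -0.5, -0.1]
opening: 0.003
```

```bash
python3 -c "
from go import *
state();print(goal(-.141,0,.150,1))
p,d=snap('wrist'); cv2.imwrite('pics/w1.png',p[:,:,::-1])
p,d=snap('side'); cv2.imwrite('pics/s2.png',cv2.resize(p[120:290,210:390,::-1],(720,600),interpolation=cv2.INTER_CUBIC)[:600])"
```

```text
t 2.1 chest xy mm -143.4 1.1 z 198.0 F [ 0.3 -0.5 -0.1] open 0.002580305494329998
[[-0.005, 0.304, 0.953], [0.001, 0.953, -0.304], [-1.0, -0.001, -0.005]]
(array([0.5428, 0.0254, 0.15  ]), array([48. , -1. ,  2.6]), array([ 0.06, -0.29,  0.04]))
```

View pics/w1.png

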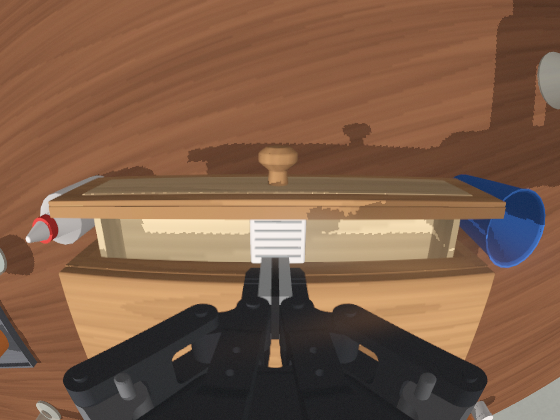

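View pics/s2.png

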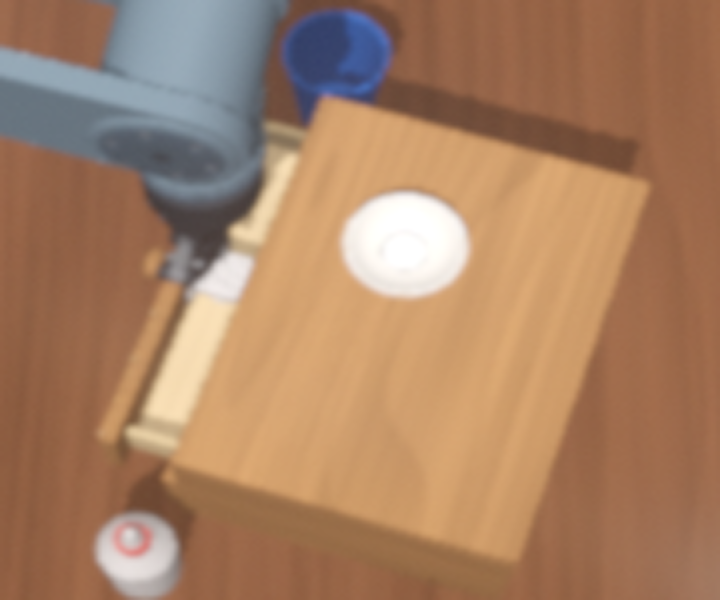

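The wrist view shows the pad at (278,241) with the shut tip just in front of it at (275,258), roughly centred in the gap. I'll check where the board and carcass edges lie using wrist depth.

```bash
python3 -c "
from go import *
f=np.load('pics/wrist.npz');d=f['d'];i=ctrl.camera_info('wrist');H=i['hand_eye'];print(H.round(3).tolist())
o=ctrl.get_obs();q=o['eef_rot'];A=R.from_quat(np.r_[q[1:],q[0]])
def w(u,v):
    x,y=(u-i['cx'])/i['fx'],(v-i['cy'])/i['fy'];th=np.hypot(x,y);k=np.tan(th)/th;z=d[v,u]
    p=A.apply((H@[x*k*z,y*k*z,z,1])[:3])+o['eef_pos'];e=p[:2]-C
    return np.r_[e@ex,e@ey,p[2]]*1e3
for u in(235,278,320):
  for v in list(range(184,286,4)): print(u,v,w(u,v).round(0).tolist(),end='; ')
  print()
"
```

```text
[[0.001, -0.312, 0.95, -0.142], [1.0, 0.001, -0.001, 0.0], [-0.001, 0.95, 0.312, -0.081], [0.0, 0.0, 0.0, 1.0]]
235 184 [-171.0, -25.0, 131.0]; 235 188 [-171.0, -24.0, 141.0]; 235 192 [-171.0, -23.0, 152.0]; 235 196 [-170.0, -22.0, 157.0]; 235 200 [-170.0, -21.0, 165.0]; 235 204 [-168.0, -21.0, 167.0]; 235 208 [-165.0, -21.0, 166.0]; 235 212 [-163.0, -21.0, 166.0]; 235 216 [-160.0, -22.0, 165.0]; 235 220 [-135.0, -30.0, 103.0]; 235 224 [-131.0, -30.0, 102.0]; 235 228 [-129.0, -30.0, 103.0]; 235 232 [-124.0, -30.0, 102.0]; 235 236 [-122.0, -30.0, 103.0]; 235 240 [-118.0, -31.0, 102.0]; 235 244 [-114.0, -31.0, 102.0]; 235 248 [-110.0, -31.0, 101.0]; 235 252 [-106.0, -31.0, 101.0]; 235 256 [-103.0, -31.0, 101.0]; 235 260 [-100.0, -31.0, 103.0]; 235 264 [-117.0, -26.0, 143.0]; 235 268 [-118.0, -25.0, 150.0]; 235 272 [-118.0, -24.0, 156.0]; 235 276 [-117.0, -24.0, 160.0]; 235 280 [-118.0, -23.0, 167.0]; 235 284 [-118.0, -23.0, 170.0]; 
278 184 [-172.0, 4.0, 136.0]; 278 188 [-171.0, 4.0, 142.0]; 278 192 [-171.0, 3.0, 151.0]; 278 196 [-170.0, 3.0, 157.0]; 278 200 [-170.0, 3.0, 167.0]; 278 2
[... 731 characters left out ...]
0.0, 28.0, 158.0]; 320 200 [-170.0, 27.0, 165.0]; 320 204 [-168.0, 27.0, 165.0]; 320 208 [-166.0, 27.0, 166.0]; 320 212 [-163.0, 28.0, 166.0]; 320 216 [-161.0, 28.0, 167.0]; 320 220 [-135.0, 37.0, 103.0]; 320 224 [-131.0, 38.0, 100.0]; 320 228 [-128.0, 38.0, 102.0]; 320 232 [-125.0, 38.0, 102.0]; 320 236 [-121.0, 38.0, 100.0]; 320 240 [-118.0, 38.0, 102.0]; 320 244 [-114.0, 39.0, 101.0]; 320 248 [-111.0, 38.0, 103.0]; 320 252 [-107.0, 39.0, 102.0]; 320 256 [-104.0, 39.0, 103.0]; 320 260 [-100.0, 39.0, 102.0]; 320 264 [-118.0, 33.0, 144.0]; 320 268 [-118.0, 32.0, 150.0]; 320 272 [-118.0, 31.0, 156.0]; 320 276 [-118.0, 31.0, 161.0]; 320 280 [-118.0, 30.0, 166.0]; 320 284 [-116.0, 30.0, 168.0];
```

Finger spans x −153…−133, gap −160…−118: centre it 3 mm further in and descend onto the pad.

Call:
step_arm(motion=[[15, -2, 3, 0, 0, 0, 255], [35, -2, 3, 0, 0, 0, 255], [46, -2, 3, 0, 0, 0, 255], [52, -2, 3, 0, 0, 0, 255], [56, -2, 3, 0, 0, 0, 255], [56, -2, 3, 0, 0, 0, 255]])

```text
time_s: 2.95
eef_pos: [0.5453, 0.024, 0.145]
eef_rot: [0.699, 0.109, 0.698, -0.109]
wrist_force: [-0.7, -1.0, 4.9]
opening: 0.001
```

```bash
python3 -c "
from go import *
state()"
```

```text
t 2.95 chest xy mm -138.2 -0.6 z 145.0 F [-0.7 -1.   4.9] open 0.0006920163081747685
[[0.001, 0.304, 0.953], [-0.0, 0.953, -0.304], [-1.0, -0.0, 0.001]]
```

Call:
step_arm(motion=[[4, 0, 0, 0, 0, 0, 255], [8, 0, 0, 0, 0, 0, 255], [11, 0, 0, 0, 0, 0, 255], [12, 0, 0, 0, 0, 0, 255], [12, 0, 0, 0, 0, 0, 255]])

```text
time_s: 3.58
eef_pos: [0.5459, 0.0238, 0.1339]
eef_rot: [0.7, 0.109, 0.698, -0.109]
wrist_force: [-1.7, -1.0, 8.1]
opening: 0.002
```

```bash
python3 -c "
from go import *
state()"
```

```text
t 3.575 chest xy mm -137.5 -0.6 z 133.9 F [-1.7 -1.   8.1] open 0.0024614888008343797
[[0.003, 0.304, 0.953], [-0.001, 0.953, -0.304], [-1.0, 0.0, 0.003]]
```

Call:
step_arm(motion=[[1, 0, 0, 0, 0, 0, 255], [2, 0, 0, 0, 0, 0, 255], [3, 0, 0, 0, 0, 0, 255], [3, 0, 0, 0, 0, 0, 255]])

```text
time_s: 4.08
eef_pos: [0.5461, 0.0237, 0.1312]
eef_rot: [0.7, 0.109, 0.698, -0.109]
wrist_force: [-2.2, -0.0, 8.8]
opening: -0.001
```

Call:
step_arm(motion=[[0, 0, -3, 0, 0, 0, 255], [0, 0, -7, 0, 0, 0, 255], [0, 0, -11, 0, 0, 0, 255], [0, 0, -14, 0, 0, 0, 255], [0, 0, -18, 0, 0, 0, 255], [0, 0, -22, 0, 0, 0, 255], [0, 0, -26, 0, 0, 0, 255], [0, 0, -30, 0, 0, 0, 255], [0, 0, -34, 0, 0, 0, 255], [0, 0, -34, 0, 0, 0, 255]])

```text
time_s: 5.32
eef_pos: [0.5143, 0.0339, 0.1316]
eef_rot: [0.701, 0.109, 0.697, -0.109]
wrist_force: [-0.4, -1.3, 8.5]
opening: -0.002
```

```bash
python3 -c "
from go import *
state()
p,d=snap('side'); cv2.imwrite('pics/s3.png',cv2.resize(p[120:290,210:390,::-1],(635,600),interpolation=cv2.INTER_CUBIC))"
```

```text
t 5.325 chest xy mm -170.7 -0.6 z 131.6 F [-0.4 -1.3  8.5] open -0.0023984294430548017
[[0.005, 0.304, 0.953], [-0.001, 0.953, -0.304], [-1.0, 0.0, 0.005]]
```

View pics/s3.png

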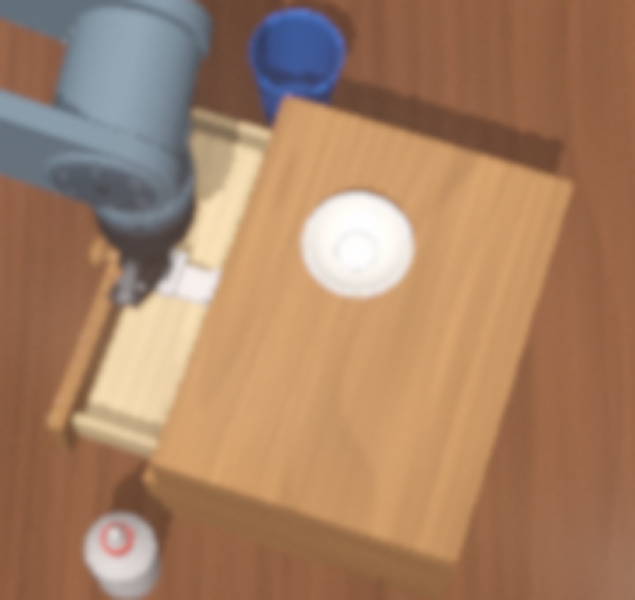

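The drawer has followed past the rail (about 70–75 mm open), the chest hasn't moved, and the finger still presses with 8.5 N. Continuing.

Call:
step_arm(motion=[[0, 0, -5, 0, 0, 0, 255], [0, 0, -13, 0, 0, 0, 255], [0, 0, -21, 0, 0, 0, 255], [0, 0, -29, 0, 0, 0, 255], [0, 0, -37, 0, 0, 0, 255], [0, 0, -45, 0, 0, 0, 255], [0, 0, -53, 0, 0, 0, 255], [0, 0, -60, 0, 0, 0, 255], [0, 0, -66, 0, 0, 0, 255], [0, 0, -66, 0, 0, 0, 255]])

```text
time_s: 6.62
eef_pos: [0.4511, 0.0542, 0.1313]
eef_rot: [0.7, 0.109, 0.697, -0.109]
wrist_force: [-1.1, -0.5, 9.1]
opening: 0.001
```

```bash
cat > w.py <<'E'
from go import *
state()
o=ctrl.get_obs();_,d=snap('wrist');i=ctrl.camera_info('wrist');H=i['hand_eye']
q=o['eef_rot'];A=R.from_quat(np.r_[q[1:],q[0]])
def w(u,v):
    x,y=(u-i['cx'])/i['fx'],(v-i['cy'])/i['fy'];th=np.hypot(x,y);k=np.tan(th)/th;z=d[v,u]
    p=A.apply((H@[x*k*z,y*k*z,z,1])[:3])+o['eef_pos'];e=p[:2]-C
    return np.r_[e@ex,e@ey,p[2]]*1e3
for u in (200,235,330):
    L=[w(u,v) for v in range(150,330)]
    b=[p[0] for p in L if 160<p[2]<170 and p[0]<-125]
    print('board top x range',np.round([min(b),max(b)]) if b else None)
b=[p[2] for p in (w(278,v) for v in range(150,330,2)) if 120<p[2]<160]
E
python3 w.py
```

```text
t 6.625 chest xy mm -237.1 -0.5 z 131.3 F [-1.1 -0.5  9.1] open 0.0010763297053389394
[[0.004, 0.304, 0.953], [-0.001, 0.953, -0.304], [-1.0, 0.0, 0.004]]
board top x range [-271. -259.]
board top x range [-271. -259.]
board top x range [-271. -259.]
```

Opening ≈141 mm. About 9 mm more to the stop.

Call:
step_arm(motion=[[0, 0, -3, 0, 0, 0, 255], [0, 0, -6, 0, 0, 0, 255], [0, 0, -9, 0, 0, 0, 255], [0, 0, -11, 0, 0, 0, 255], [0, 0, -11, 0, 0, 0, 255]])

```text
time_s: 7.3
eef_pos: [0.4413, 0.0574, 0.1314]
eef_rot: [0.701, 0.109, 0.697, -0.109]
wrist_force: [0.1, -0.9, 9.0]
opening: 0.001
```

```bash
python3 w.py
```

```text
t 7.3 chest xy mm -247.5 -0.5 z 131.4 F [ 0.1 -0.9  9. ] open 0.0013515987256876002
[[0.005, 0.304, 0.953], [-0.001, 0.953, -0.304], [-1.0, 0.001, 0.006]]
board top x range [-281. -269.]
board top x range [-281. -269.]
board top x range [-281. -268.]
```

Opening now ≈150 mm. Lifting straight up.

Call:
step_arm(motion=[[-5, 0, 0, 0, 0, 0, 255], [-12, 0, 0, 0, 0, 0, 255], [-20, 0, 0, 0, 0, 0, 255], [-40, 0, 0, 0, 0, 0, 255], [-70, 0, 0, 0, 0, 0, 255], [-110, 0, 0, 0, 0, 0, 255], [-150, 0, 0, 0, 0, 0, 255], [-160, 0, 0, 0, 0, 0, 255], [-160, 0, 0, 0, 0, 0, 255], [-160, 0, 0, 0, 0, 0, 255]])

```text
time_s: 8.6
eef_pos: [0.4381, 0.058, 0.2876]
eef_rot: [0.698, 0.109, 0.7, -0.109]
wrist_force: [0.7, -0.3, -0.1]
opening: 0.001
```

```bash
cat >> w.py <<'E'
p=np.load('pics/wrist.npz')['p'];cv2.imwrite('pics/w9.png',p[:,:,::-1])
p,P=cloud('scene') if not snap('scene') else cloud('scene')
Z=P[...,2]
t=(abs(Z-.168)<.006)&(P[...,0]>.3)&(P[...,0]<.9)&(abs(P[...,1])<.3)
k,l,st,c=cv2.connectedComponentsWithStats(t.astype('uint8'),connectivity=4);j=1+np.argmax(st[1:,4])
print('chest',cv2.minAreaRect((P[l==j][:,:2]*1000).astype('float32')))
for u in (265,278,290): print([w(u,v).round().tolist() for v in range(150,300,6)])
E
python3 w.py
```

```text
t 8.6 chest xy mm -250.7 -0.9 z 287.6 F [ 0.7 -0.3 -0.1] open 0.000540702712444301
[[-0.003, 0.304, 0.953], [0.0, 0.953, -0.304], [-1.0, -0.0, -0.003]]
board top x range [-281. -270.]
board top x range [-282. -270.]
board top x range [-281. -269.]
chest ((676.6047973632812, -16.910888671875), (320.60821533203125, 242.7315216064453), 72.23601531982422)
[[-275.0, -14.0, -1.0], [-282.0, -11.0, 102.0], [-282.0, -10.0, 139.0], [-281.0, -9.0, 163.0], [-276.0, -9.0, 163.0], [-271.0, -9.0, 163.0], [-262.0, -10.0, 147.0], [-256.0, -10.0, 147.0], [-251.0, -10.0, 148.0], [-245.0, -10.0, 147.0], [-239.0, -10.0, 148.0], [-233.0, -10.0, 147.0], [-210.0, -11.0, 99.0], [-203.0, -12.0, 99.0], [-196.0, -12.0, 99.0], [-206.0, -10.0, 140.0], [-204.0, -10.0, 150.0], [-197.0, -10.0, 148.0], [-262.0, -5.0, 291.0], [-262.0, -5.0, 297.0], [-262.0, -5.0, 303.0], [-261.0, -5.0, 308.0], [-262.0, -5.0, 313.0], [-262.0, -5.0, 318.0], [-262.0, -4.0, 322.0]]
[[-292.0, 2.0, 132.0], [-287.0, 2.0, 133.0], [-282.0, 2.0, 139.0], [-281.0, 2.0, 162.0], [-276.0, 2.0, 164.0], [-271.0, 2.0, 163.0], [-262.0, 2.0, 147.0], [-25
[... 258 characters left out ...]
, [-262.0, 1.0, 298.0], [-262.0, 1.0, 304.0], [-262.0, 1.0, 308.0], [-262.0, 1.0, 314.0], [-262.0, 1.0, 317.0], [-262.0, 1.0, 322.0]]
[[-275.0, 19.0, -1.0], [-281.0, 15.0, 98.0], [-282.0, 13.0, 140.0], [-281.0, 12.0, 163.0], [-276.0, 12.0, 164.0], [-271.0, 12.0, 164.0], [-262.0, 13.0, 148.0], [-256.0, 13.0, 147.0], [-251.0, 13.0, 148.0], [-245.0, 13.0, 147.0], [-240.0, 13.0, 149.0], [-233.0, 13.0, 146.0], [-224.0, 14.0, 136.0], [-217.0, 14.0, 135.0], [-210.0, 14.0, 134.0], [-207.0, 14.0, 142.0], [-204.0, 14.0, 149.0], [-197.0, 14.0, 148.0], [-166.0, 16.0, 99.0], [-159.0, 17.0, 99.0], [-258.0, 6.0, 296.0], [-262.0, 6.0, 308.0], [-262.0, 6.0, 314.0], [-262.0, 5.0, 319.0], [-262.0, 5.0, 323.0]]
```

View pics/w9.png

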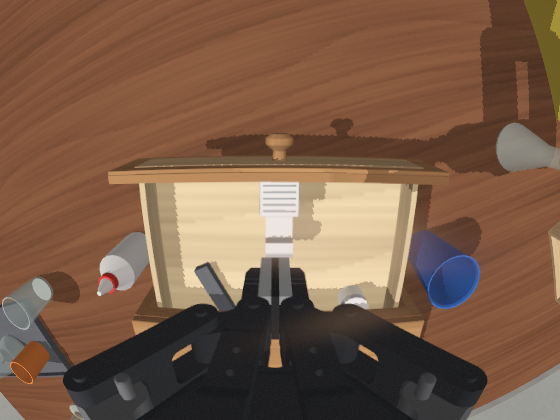

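The drawer is fully out. The pad at (279,198) is back at 147–148 mm, the barb is outside the rail, and the chest and nearby things stand where they were.

```bash
python3 -c "
from bench import ctrl
print(ctrl.hand_in())"
```

```text
the job is handed in; nothing more can be done
None
```

The top drawer is out to its stop, the catch has sprung back up, and I've handed the job in; it reported no verdict. I put the shut fingertips into the gap, pressed the pad down about 16–17 mm (roughly 9 N), and drew the drawer out with the pad held down. Then I lifted the finger straight up, clear of everything.

Last checks, at about 8.6 s of the 40 s allowed:
- **Drawer:** about 150 mm open by wrist-camera depth.
- **Catch:** pad top back at 147–148 mm above the table, against 148 mm at rest.
- **Chest:** moved less than 1 mm by the scene camera, with its angle unchanged.
- **Robot:** wrist force about 0 N, so it was touching nothing.
- **Things around:** the bottle, cup, flask and beaker looked upright and in place in the last wrist picture. I did not measure them or the dish afterwards.
- **In the drawer:** the steel bar and one jar could be seen on its floor. The second jar was hidden by the gripper in that picture, so I could not check it. The finger only ever touched the pad.

No check failed or disagreed with another.

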